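# Load a label roll into the covered carousel magazine

## Task

Put the loose label roll away in the roll magazine. Swing the flat cover off the loading port, turn the carousel by its knob until an empty pocket stands under the port (a full one stands there now; look or feel), let the roll down flat into that pocket, and swing the cover fully shut again, leaving the things round about where they are.

Things in the scene. Friction and masses are not known exactly. Their poses are not given: they have to be found in the camera images.
- magazine: Label-roll magazine fixed to the worktop: closed grey metal box 236 x 236 x 76 mm with a flat grey top plate (upper face 76 mm above the worktop). Origin: centre of its underside, z up. Inside, a carousel with five open-topped pockets 72 degrees apart, centres 72 mm from the box centre: three hold a roll, two (not neighbours) are empty. At the start a full one stands under the port.
- port (a point): Centre of the round loading port (72 mm wide) in the top plate, at the plate's upper face, 72 mm from the box centre towards the magazine's -x. A stored roll under the port has its top 8 mm below this point; an empty pocket's floor is 50 mm below it. Pockets are wider than the port; the 4 mm walls between them end 10 mm below this point. The hole's rim guides the roll as it drops.
- carousel_knob (a point): On the axis of the carousel's knob, 98 mm above the worktop (grip height). Round black fluted knob, 50 mm across, 84 to 110 mm above the worktop. Turns endlessly either way about the vertical. A sprung detent (about 0.4 N m to leave it) centres a pocket under the port every 72 degrees; let go within 25 degrees of a click, it settles there in half a second. This frame does not turn with it.
- cover_pivot (a point): Pivot screw of the cover, at the height of the top plate's upper face; 54 mm from the port's centre, towards the magazine's -y side. The screw head stands 10 mm above the plate. The cover turns about the vertical through this point.
- cover_knob (a point): Middle of the cover's black round pull knob (20 mm across, from 80 to 107 mm above the worktop; this point is 95 mm above the worktop), fixed on the cover 82 mm from the pivot. The cover is a flat bare steel plate 4 mm thick lying on the top plate: a disc 83 mm across whose centre is 54 mm from the pivot, with an ear round the pivot screw.
- cover (a joint): Angle of the cover in rad about its pivot screw, counter-clockwise from above positive. 0 = fully shut against its stop, disc centred on the port; 2.1 = fully open against its stop; the port is fully clear from about 1.65. The pivot is stiff (about 2.5 N at the knob) and the cover stays where it is left.
- roll: The loose white label roll, 61 mm across, 42 mm high, with a cardboard core, standing flat on the worktop to the right of the magazine; about 120 g, may be held firmly. Origin: centre of its underside. Fingers holding it from outside do not pass through the port: it is lowered in as far as they allow and let go, dropping the last 2 to 3 cm. Stored rolls look the same and cannot come out.
- scanner: Bystander: black pistol-shaped hand scanner 202 x 98 x 38 mm lying at the far right. Origin: centre of its underside.
- parcel: Bystander: small brown parcel 64 x 127 x 48 mm to the left of the magazine. Origin: centre of its underside.
Mind the look-alikes: they are no part of the job. Several things have the shape of the roll; the one meant has the colours described above.

How it is judged:
On the way, in this order (a step that is already met when the one before it is completed fails the run):
1. the cover is swung clear of the port (value of joint cover above 1.6 rad), for 0.1 s.
2. the roll lies flat on the floor of an empty pocket under the open port (horizontal distance between roll and port below 0.025 m and z of roll in the frame of magazine below 0.031 m and angle between roll's own z axis and vertical below 0.12 rad and value of joint cover above 1.2 rad), for 0.1 s.
At the end, for the whole second after the job is handed in: The roll rests flat (within 7 degrees) on the pocket floor under the port (within 25 mm of the port's centre seen from above), and the cover is shut over it to within 0.08 rad of its stop (horizontal distance between roll and port below 0.025 m and z of roll in the frame of magazine between 0.02 and 0.031 m and angle between roll's own z axis and vertical below 0.12 rad and linear speed of roll below 0.02 m/s and value of joint cover below 0.08 rad); the robot touches nothing.
It fails at once if a bystander (scanner or parcel) is pushed more than 30 mm (distance of any of scanner, parcel from where it was at the start of the episode above 0.03 m).
It also fails if it takes over 72 s, if anything falls off the work surface, if the arm or the gripper's body presses on something with over 40 N, if the wrist force passes 120 N, or if a joint passes its speed limit or range.

## Robot

A 7-joint arm with a two-finger parallel gripper is mounted at the origin on a cart in front of the work surface, level with it; the furniture and walls round the work are solid. World frame = base frame: x ahead of the robot, y to its left, z up, the work surface at z = 0. Lengths are in m, angles in rad, forces in N, time in s.
With the tool pointing down it reaches from about 0.4 to 0.875 m from the base axis. Payload 19.3 kg.
Tool frame: the origin (TCP) lies midway between the tips of the shut fingers; the grasp point (between the pads) lies 19 mm behind it; z points along the fingers, y is the line along which they close (so a half turn about z gives the same grasp; the last joint's range is limited). The gripper opens to 85 mm and grips with 20 to 120 N. Pads are 22 mm wide; open, the fingers measure 114 mm over their backs; the gripper's body (76 mm by 85 mm) begins 54 mm behind the grasp point. The pads swing forward as they close: fully open they stand 13 mm farther back than shut.
Start: joints at [1.105, 0.521, -0.036, 1.599, 0.021, 1.021, -0.113], TCP at [0.241, -0.577, 0.231] pointing down, gripper open.
Joint ranges: [-2.91, 2.91], [-0.3, 2.13], [-1.5, 1.42], [0.17, 2.43], [-1.26, 4.41], [0.16, 1.93], [-2.52, 2.52]. Speed limits (rad/s): [1.89, 1.89, 2.39, 2.39, 3.01, 3.01, 3.01].

## Interface

Orientations are given as a rotation vector (axis times angle).
In Python, from station import env gives the robot as it stands.
- The arm moves only by the shell command python3 -m handwheel 'ROWS' [FORCE]. ROWS is JSON, a list of rows, each a list of 7 numbers: the turn, a rotation vector about the world's x, y, z in rad, then the shift along the world's x, y, z in cm, then the finger opening in cm, from 0 to 8.54. A call has 1 to 20 rows; each row shifts and turns the commanded pose from where the row before left it; what a row does not reach is not made up. A row lasts 1/12 s, in which the tool goes at most 41.7 mm and 7.16 degrees, less where a joint would pass 70% of its speed; a pose out of reach is approached as far as the arm can. A call is refused whole if a number of a shift passes 4.17 or a number of a turn 0.125, either way. A call with a gripper value outside its range is refused whole. The fingers move at their own pace and stop on an object; FORCE is the grip in N (left out, the last holds). Time passes only in rows, so rows that do not move let the fingers close. It gives the time, the measured TCP pose, the force, the opening and the grip force at its end, in the units of the state.
- env.sense(): the state, without advancing time (a new reading comes with each control period).
- env.read_camera(name): name is "side" or "top"; returns a dict with "image" (384x512x3 uint8, red, green, blue), "intrinsics" (3x3 intrinsics, pixels), "distortion" ([k1, k2, p1, p2, k3] as OpenCV has them; the pictures are not rectified), "T" (4x4, takes a point from camera to world coordinates). Camera axes: x right, y up, looking along -z (the intrinsics and any distortion apply to the point x, -y, -z); pixel columns grow to the right and rows downward; lengths in m; the calibration is good to about 2 mm. A picture is of the moment at which its call begins. There is no depth.
- env.sign_off(): hands the job in; it is judged then, once.
The state is a dict: "time_s": time; "joint_pos": joint angles; "joint_velocities": joint speeds; "tau": joint torques, N m; "ee_pos": TCP position; "orientation": TCP orientation; "contact_force": force on the tool from outside, world axes, zero at the start; "torque": the same for the moment, N m; "grip_width": finger opening in m; "grip_force": force on a finger pad.
Only numpy, scipy, OpenCV 4.12 (cv2) and the standard library are available. Lean on these libraries where they do the work, as an engineer would, in place of code of your own. Each camera call takes 0.05 s, during which the arm holds its last target. There are 200 camera calls.

## Working session

There is one attempt and no reset: what is moved stays moved. The work goes in short steps, Python scripts to look and compute and a shell command to move; the robot and the scene stay as the last step left them, time stands still between calls to the robot, and variables do not carry over. Pictures are saved under pics/ and viewed, at most 10 in all, crops included, and the job is handed in when it is done.

```bash
mkdir -p pics
cat > h.py <<'E'
import numpy as np, cv2
from station import env
def save(n,f):
    c=env.read_camera(n); cv2.imwrite(f,c["image"][:,:,::-1]); return c
def ray(c,u,v):
    p=cv2.undistortPoints(np.array([[[u,v]]],float),np.array(c["intrinsics"]),np.array(c["distortion"]))[0,0]
    T=np.array(c["T"]); d=T[:3,:3]@np.array([p[0],-p[1],-1]); return T[:3,3],d
def plane(c,u,v,z):
    o,d=ray(c,u,v); return o+d*(z-o[2])/d[2]
def proj(c,P):
    T=np.array(c["T"]); q=T[:3,:3].T@(np.array(P)-T[:3,3]); q=np.array([[q[0],-q[1],-q[2]]])
    return cv2.projectPoints(q,np.zeros(3),np.zeros(3),np.array(c["intrinsics"]),np.array(c["distortion"]))[0][0,0]
E
python3 - <<'E'
from h import *
import pickle
cs={n:save(n,f"pics/{n}0.png") for n in("top","side")}
pickle.dump(cs,open("c0.pkl","wb"))
for n in cs: print(n,np.round(cs[n]["T"],3).tolist())
s=env.sense();print(s["time_s"],s["ee_pos"],s["orientation"],s["grip_width"])
E
```

```text
top [[0.006, 0.99, -0.14, 0.218], [-1.0, 0.004, -0.013, -0.092], [-0.013, 0.14, 0.99, 2.005], [0.0, 0.0, 0.0, 1.0]]
side [[0.996, 0.078, -0.039, 0.413], [-0.085, 0.779, -0.622, -1.088], [-0.019, 0.623, 0.782, 1.362], [0.0, 0.0, 0.0, 1.0]]
0.1 [ 0.24081232 -0.57643632  0.23081221] [-3.07937288e+00 -6.17419908e-01  4.32582324e-04] 0.08552100792676297
```

View pics/top0.png

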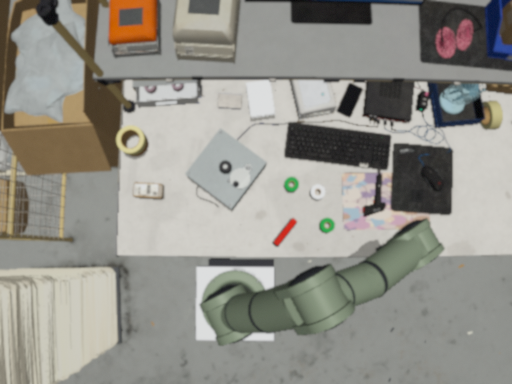

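View pics/side0.png

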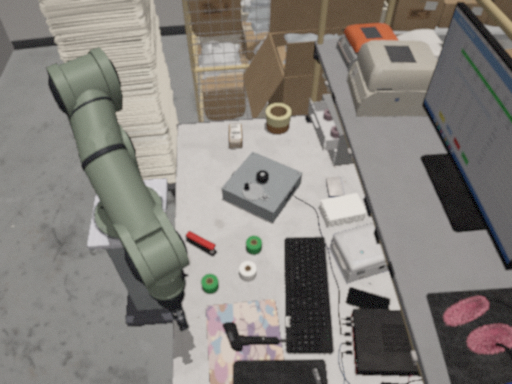

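The top view shows the magazine (grey diamond, centre ≈(227,169)), its black carousel knob at (225,167), and the lighter cover near (240,177). The roll-shaped candidates are green (291,184), white (318,191) and green (327,225). The white one at (318,191), side view (248,270), fits the description. I'll confirm it in one enlarged crop.

Run:
```python
from h import *
import pickle
cs=pickle.load(open("c0.pkl","rb"))
a=cs["top"]["image"][120:245,180:345,::-1]; b=cs["side"]["image"][145:300,190:310,::-1]
a=cv2.resize(a,None,fx=2.8,fy=2.8,interpolation=cv2.INTER_CUBIC); b=cv2.resize(b,None,fx=2.8,fy=2.8,interpolation=cv2.INTER_CUBIC)
H=max(a.shape[0],b.shape[0]); f=lambda i:cv2.copyMakeBorder(i,0,H-i.shape[0],0,0,cv2.BORDER_CONSTANT)
cv2.imwrite("pics/crop0.png",np.hstack([f(a),f(b)]));print(a.shape,b.shape)
for n,roi in(("top",(180,120,345,245)),("side",(190,145,310,300))):
    im=cs[n]["image"];x0,y0,x1,y1=roi;g=im[y0:y1,x0:x1]
    hsv=cv2.cvtColor(g,cv2.COLOR_RGB2HSV)
    for nm,m in(("black",hsv[...,2]<60),("grey",(hsv[...,2]>95)&(hsv[...,2]<185)&(hsv[...,1]<60)),("white",hsv[...,2]>232)):
        k,l,s,c=cv2.connectedComponentsWithStats(m.astype(np.uint8))
        print(n,nm,[(s[i][:5].tolist(),np.round(c[i]+[x0,y0],1).tolist()) for i in range(1,k) if s[i][4]>12])
c=cs["top"]
print("knob",plane(c,225,167,.11),"roll",plane(c,318,191,.042))
print("roll side",plane(cs["side"],248,270,.042),"knob side",plane(cs["side"],262.5,176,.105))
```

```text
(350, 462, 3) (434, 336, 3)
top black [([106, 4, 59, 39, 1866], [315.9, 143.0])]
top grey [([70, 0, 12, 2, 17], [254.8, 120.3]), ([6, 0, 159, 92, 3751], [234.1, 165.1]), ([42, 43, 6, 7, 29], [224.7, 166.1]), ([103, 58, 16, 16, 47], [288.9, 188.7]), ([109, 62, 5, 5, 18], [291.1, 183.9]), ([136, 69, 5, 5, 16], [318.1, 190.7]), ([129, 71, 11, 11, 37], [312.8, 197.0]), ([92, 98, 20, 27, 42], [280.5, 230.5]), ([138, 98, 13, 16, 42], [321.5, 227.3]), ([145, 103, 5, 5, 15], [326.7, 224.9]), ([100, 110, 12, 14, 16], [285.8, 236.6])]
top white []
side black [([67, 27, 11, 11, 80], [261.8, 177.9]), ([55, 39, 3, 5, 14], [246.1, 186.1]), ([96, 42, 9, 14, 19], [290.1, 193.7]), ([96, 93, 24, 62, 1446], [297.6, 268.8]), ([0, 95, 20, 13, 60], [199.6, 246.1])]
side grey [([37, 0, 16, 6, 74], [234.2, 146.9]), ([31, 7, 89, 72, 2969], [262.8, 184.2]), ([70, 27, 5, 4, 16], [262.0, 173.5]), ([55, 90, 18, 21, 93], [253.1, 246.3]), ([93, 91, 27, 64, 120], [288.5, 261.8]), ([0, 98, 28, 14, 76], [206.2, 250.6]), ([55, 120, 6, 6, 15], [247.5, 267.7]), ([48, 127, 19, 11, 113], [247.1, 277.2]), ([10, 128, 20, 22, 106], [209.3, 285.1])]
side white []
knob [0.53991024 0.03856524 0.11      ] roll [ 0.45418659 -0.33537439  0.042     ]
roll side [ 0.4539533 -0.3425542  0.042    ] knob side [0.54412133 0.03171058 0.105     ]
```

View pics/crop0.png

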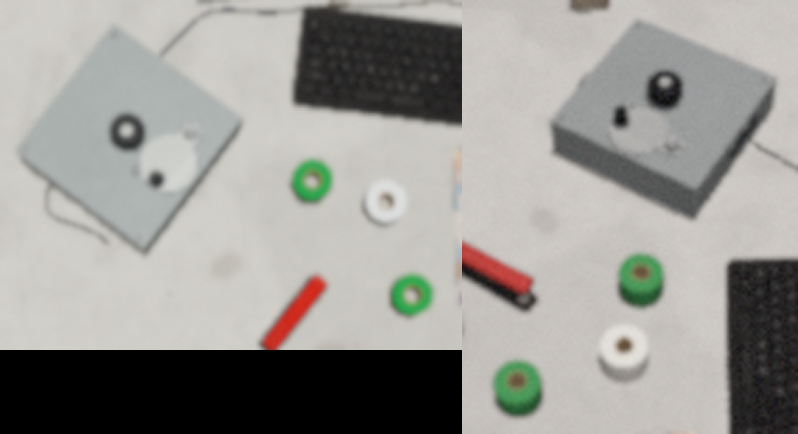

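The crop confirms the white roll with a cardboard core at top (318,191); the two neighbours are green look-alikes. The carousel knob is at top px (225.4,166.8), the cover knob (236.1,184.6), the disc (240,178) and the pivot screw (248,167.5).

Run:
```python
from h import *
import pickle
cs=pickle.load(open("c0.pkl","rb")); t,s=cs["top"],cs["side"]
f=lambda x,y:(180+(x+.5)/2.8-.5,120+(y+.5)/2.8-.5)
g=lambda x,y:(190+(x-462+.5)/2.8-.5,145+(y+.5)/2.8-.5)
P=lambda n,p:print(n,np.round(p[:2],4))
C=[plane(t,*f(*q),.076) for q in((114,27),(242,123),(147,252),(20,152))]
for q in C:P("corner",q)
P("centre",np.mean(C,0)); print([np.linalg.norm(C[i]-C[i-1]).round(3) for i in range(4)])
# side corners of top plate: (637,20)(776,78)(695,192)(553,123)
D=[plane(s,*g(*q),.076) for q in((637,20),(776,78),(695,192),(553,123))]
for q in D:P("sidecorner",q)
P("centre",np.mean(D,0)); print([np.linalg.norm(D[i]-D[i-1]).round(3) for i in range(4)])
P("knob t",plane(t,*f(127,131),.11));P("knob s",plane(s,*g(665,80),.11))
P("cknob t",plane(t,*f(156.5,180.5),.107));P("cknob s",plane(s,*g(621,112),.107))
P("pivot t",plane(t,*f(191,133),.084));P("pivot s",plane(s,*g(672,147),.084))
P("disc t",plane(t,*f(168,163),.08));P("disc s",plane(s,*g(642,131),.08))
P("roll t",plane(t,*f(386,201),.042));P("roll s",plane(s,*g(624,345),.042))
# roll by contour: bright mask
for n,c,(x0,y0,x1,y1) in(("t",t,(305,178,332,204)),("s",s,(236,256,262,283))):
    im=c["image"][y0:y1,x0:x1].astype(int); print(n,"bg",np.median(im,(0,1)),"max",im.max((0,1)))
    m=(im.sum(2)>np.median(im.sum(2))+25).astype(np.uint8)
    k=cv2.findContours(m,cv2.RETR_EXTERNAL,cv2.CHAIN_APPROX_NONE)[0]; k=max(k,key=len); (u,v),r=cv2.minEnclosingCircle(k)
    print(u+x0,v+y0,r); P("roll "+n,plane(c,u+x0,v+y0,.042))
```

```text
corner [0.7011 0.0619]
corner [ 0.5601 -0.124 ]
corner [0.3742 0.0102]
corner [0.5169 0.1944]
centre [0.5381 0.0356]
[np.float64(0.227), np.float64(0.233), np.float64(0.229), np.float64(0.233)]
sidecorner [0.5187 0.1973]
sidecorner [0.7063 0.0602]
sidecorner [ 0.5658 -0.1312]
sidecorner [0.3835 0.0079]
centre [0.5436 0.0336]
[np.float64(0.233), np.float64(0.232), np.float64(0.238), np.float64(0.229)]
knob t [0.5421 0.0385]
knob s [0.5439 0.0417]
cknob t [ 0.4723 -0.0037]
cknob s [ 0.478  -0.0082]
pivot t [ 0.5439 -0.0512]
pivot s [ 0.543 -0.058]
disc t [ 0.5011 -0.0186]
disc s [ 0.5053 -0.0224]
roll t [ 0.4523 -0.3335]
roll s [ 0.4531 -0.334 ]
t bg [201. 199. 193.] max [220 221 221]
317.7857141494751 190.7857141494751 7.508598804473877
roll t [ 0.4551 -0.3345]
s bg [198. 194. 190.] max [227 226 220]
247.5 267.5 8.631438255310059
roll s [ 0.4531 -0.3325]
```

```bash
python3 -m handwheel '[[0,0,0,1.17,2.85,-0.15,4],[0,0,0,1.17,2.85,-0.15,4],[0,0,0,1.17,2.85,-0.15,4],[0,0,0,1.17,2.85,-0.15,4],[0,0,0,1.17,2.85,-0.15,4],[0,0,0,1.17,2.85,-0.15,4],[0,0,0,1.17,2.85,-0.15,4],[0,0,0,1.17,2.85,-0.15,4],[0,0,0,1.17,2.85,-0.15,4],[0,0,0,1.17,2.85,-0.15,4],[0,0,0,1.17,2.85,-0.15,4],[0,0,0,1.17,2.85,-0.15,4],[0,0,0,1.17,2.85,-0.15,4],[0,0,0,1.17,2.85,-0.15,4],[0,0,0,1.17,2.85,-0.15,4],[0,0,0,1.17,2.85,-0.15,4],[0,0,0,1.17,2.85,-0.15,4],[0,0,0,1.17,2.85,-0.15,4],[0,0,0,1.17,2.85,-0.15,4],[0,0,0,1.17,2.85,-0.15,4]]' 40; python3 -c "
from h import *
s=env.sense();print(s['joint_pos'],s['orientation'])"
```

```text
time_s: 1.77
ee_pos: [0.4752, -0.0052, 0.2011]
orientation: [3.08, 0.617, -0.0]
contact_force: [1.2, -0.0, 0.4]
grip_width: 0.0404
grip_force: 0.0
[ 0.10890008  0.33614982 -0.27637361  2.00431444  0.12379539  0.81703548
 -1.41284299] [ 3.08030634e+00  6.17432245e-01 -3.25716535e-04]
```

```bash
python3 -m handwheel '[[0,0,0,0,0,-2.5,4],[0,0,0,0,0,-2.5,4],[0,0,0,0,0,-2.5,4],[0,0,0,0,0,-2,4],[0,0,0,0,0,-1.0,4],[0,0,0,0,0,-0.8,4],[0,0,0,0,0,0,4]]'; python3 -m handwheel '[[0,0,0,0,0,0,1],[0,0,0,0,0,0,1],[0,0,0,0,0,0,1],[0,0,0,0,0,0,1],[0,0,0,0,0,0,1],[0,0,0,0,0,0,1]]' 25
```

```text
time_s: 2.35
ee_pos: [0.4745, -0.0067, 0.0874]
orientation: [-3.08, -0.618, 0.002]
contact_force: [-2.1, 0.1, -0.3]
grip_width: 0.0398
grip_force: 0.0
time_s: 2.85
ee_pos: [0.4741, -0.0057, 0.0892]
orientation: [-3.079, -0.619, 0.001]
contact_force: [-9.4, 8.1, 5.5]
grip_width: 0.0186
grip_force: 26.3
```

Run:
```python
import numpy as np
a=np.radians(144.5)+.12*np.arange(18); p=8.2*np.c_[np.cos(a),np.sin(a)]
print(np.round(np.diff(p,axis=0),2).tolist())
```

```text
[[-0.52, -0.83], [-0.42, -0.89], [-0.31, -0.93], [-0.19, -0.96], [-0.08, -0.98], [0.04, -0.98], [0.16, -0.97], [0.27, -0.95], [0.38, -0.91], [0.49, -0.85], [0.59, -0.79], [0.68, -0.71], [0.76, -0.63], [0.83, -0.53], [0.89, -0.43], [0.93, -0.32], [0.96, -0.21]]
```

```bash
python3 -m handwheel '[[0,0,0.12,-0.52,-0.83,0,1],[0,0,0.12,-0.42,-0.89,0,1],[0,0,0.12,-0.31,-0.93,0,1],[0,0,0.12,-0.19,-0.96,0,1],[0,0,0.12,-0.08,-0.98,0,1]]' 40; python3 -m handwheel '[[0,0,0.12,0.04,-0.98,0,1],[0,0,0.12,0.16,-0.97,0,1],[0,0,0.12,0.27,-0.95,0,1],[0,0,0.12,0.38,-0.91,0,1],[0,0,0.12,0.49,-0.85,0,1],[0,0,0.12,0.59,-0.79,0,1]]'
```

```text
time_s: 3.27
ee_pos: [0.4607, -0.0528, 0.0894]
orientation: [2.754, 1.508, 0.004]
contact_force: [7.6, 1.7, -8.2]
grip_width: 0.018
grip_force: 39.2
time_s: 3.77
ee_pos: [0.4815, -0.1068, 0.0896]
orientation: [2.046, 2.38, 0.007]
contact_force: [14.4, 10.6, -15.1]
grip_width: 0.0175
grip_force: 39.6
```

```bash
python3 -m handwheel '[[0,0,0.12,0.68,-0.71,0,1],[0,0,0.12,0.76,-0.63,0,1],[0,0,0.12,0.83,-0.53,0,1],[0,0,0.12,0.89,-0.43,0,1],[0,0,0.12,0.93,-0.32,0,1],[0,0,0.1,0.8,-0.18,0,1],[0,0,0,0,0,0,1]]'
```

```text
time_s: 4.35
ee_pos: [0.5305, -0.1343, 0.0894]
orientation: [1.104, 2.938, 0.005]
contact_force: [7.2, 6.4, -3.3]
grip_width: 0.018
grip_force: 40.5
```

```bash
python3 -m handwheel '[[0,0,0,0,0,0,4],[0,0,0,0,0,0,4],[0,0,0,0,0,0,4],[0,0,0,0,0,1.5,4],[0,0,0,0,0,3,4],[0,0,0,0,0,3,8.5],[0,0,0,0,0,3,8.5],[0,0,0,0.2,2.5,0,8.5],[0,0,0,0.2,2.5,0,8.5],[0,0,0,0.2,2.5,0,8.5],[0,0,0,0.2,2.5,0,8.5],[0,0,0,0.2,2.5,0,8.5],[0,0,0,0.2,2.5,0,8.5],[0,0,0,0,2.3,0,8.5],[0,0,0,0,0,0,8.5]]'
python3 - <<'E'
from h import *
s=env.sense();print(s["joint_pos"][6])
t=save("top","pics/t1.png");c=save("side","pics/s1.png")
a=cv2.resize(t["image"][120:220,180:280,::-1],None,fx=4,fy=4,interpolation=3);b=cv2.resize(c["image"][135:235,210:310,::-1],None,fx=4,fy=4,interpolation=3)
cv2.imwrite("pics/x1.png",np.hstack([a,b]))
E
```

```text
time_s: 5.6
ee_pos: [0.5397, 0.0425, 0.1942]
orientation: [1.108, 2.939, 0.003]
contact_force: [-1.1, 1.0, -0.1]
grip_width: 0.0847
grip_force: 0.0
0.20206355437841245
```

View pics/x1.png

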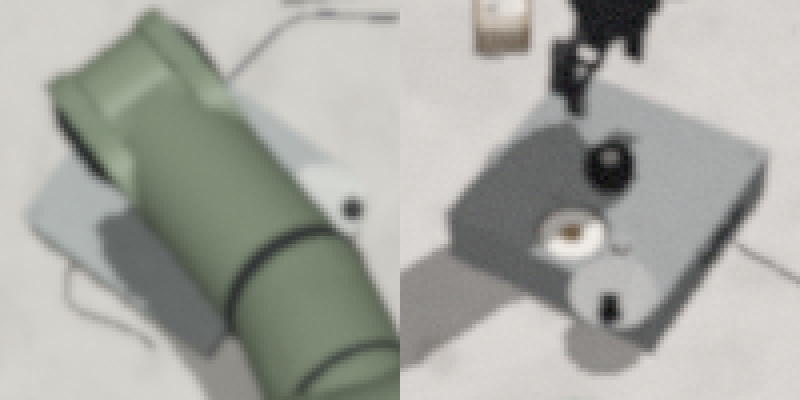

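The side view shows the cover open, with its knob at crop (608,305), and a white roll with a brown core (full) under the port at crop (573,235). The side camera stays unobstructed while I turn the knob.

```bash
python3 -m handwheel '[[0,0,0,0.25,-0.4,-2.5,8.5],[0,0,0,0,0,-2.5,8.5],[0,0,0,0,0,-2.5,8.5],[0,0,0,0,0,-2,8.5],[0,0,0,0,0,-1,8.5],[0,0,0,0,0,-0.5,8.5],[0,0,0,0,0,0,8.5]]' && python3 -m handwheel '[[0,0,0,0,0,0,4],[0,0,0,0,0,0,4],[0,0,0,0,0,0,4],[0,0,0,0,0,0,4],[0,0,0,0,0,0,4],[0,0,0,0,0,0,4],[0,0,0,0,0,0,4]]' 80
```

```text
time_s: 6.28
ee_pos: [0.5423, 0.0333, 0.083]
orientation: [-1.116, -2.936, 0.001]
contact_force: [0.0, 0.4, -0.1]
grip_width: 0.0852
grip_force: 0.0
time_s: 6.87
ee_pos: [0.5464, 0.0373, 0.0865]
orientation: [1.11, 2.931, 0.012]
contact_force: [10.1, 13.8, 21.2]
grip_width: 0.0469
grip_force: 79.0
```

```bash
python3 -m handwheel '[[0,0,0,0.2,0.2,0.5,4],[0,0,0,0,0,0,4]]'; python3 -m handwheel '[[0,0,-0.11,0,0,0,4],[0,0,-0.11,0,0,0,4],[0,0,-0.11,0,0,0,4],[0,0,-0.11,0,0,0,4],[0,0,-0.11,0,0,0,4],[0,0,-0.11,0,0,0,4],[0,0,-0.11,0,0,0,4],[0,0,-0.11,0,0,0,4],[0,0,-0.11,0,0,0,4],[0,0,-0.11,0,0,0,4],[0,0,-0.11,0,0,0,4],[0,0,-0.06,0,0,0,4],[0,0,0,0,0,0,4]]' 100
python3 - <<'E'
from h import *
s=env.sense();print(s["joint_pos"][6])
c=save("side","pics/s2.png")
cv2.imwrite("pics/x2.png",cv2.resize(c["image"][135:235,210:310,::-1],None,fx=4,fy=4,interpolation=3))
E
```

```text
time_s: 7.03
ee_pos: [0.546, 0.0374, 0.0877]
orientation: [1.114, 2.936, 0.007]
contact_force: [21.2, 12.2, -44.3]
grip_width: 0.0462
grip_force: 108.9
time_s: 8.12
ee_pos: [0.5438, 0.037, 0.0876]
orientation: [-2.641, -1.698, 0.0]
contact_force: [5.0, 5.6, -31.1]
grip_width: 0.046
grip_force: 110.4
-0.9656905684224256
```

View pics/x2.png

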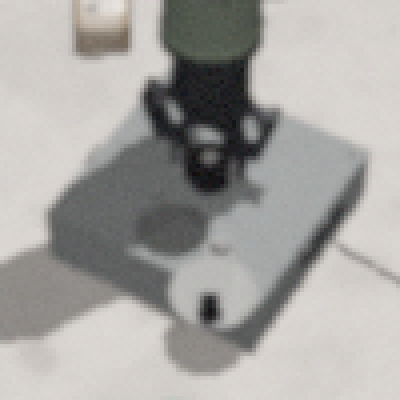

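The port is now at crop (172,228), and it is a dark, empty pocket. Next I fetch the roll.

```bash
python3 -m handwheel '[[0,0,0,0,0,0,8.5],[0,0,0,0,0,0,8.5],[0,0,0,0,0,0,8.5],[0,0,0,0,0,0,8.5],[0,0,0,0,0,1.5,8.5],[0,0,0,0,0,3,8.5],[0,0,0,0,0,3,8.5],[0,0,0,0,0,3,8.5]]'; python3 -m handwheel '[[0,0,0,-0.6,-2.47,0,8.5],[0,0,0,-0.6,-2.47,0,8.5],[0,0,0,-0.6,-2.47,0,8.5],[0,0,0,-0.6,-2.47,0,8.5],[0,0,0,-0.6,-2.47,0,8.5],[0,0,0,-0.6,-2.47,0,8.5],[0,0,0,-0.6,-2.47,0,8.5],[0,0,0,-0.6,-2.47,0,8.5],[0,0,0,-0.6,-2.47,0,8.5],[0,0,0,-0.6,-2.47,0,8.5],[0,0,0,-0.6,-2.47,0,8.5],[0,0,0,-0.6,-2.47,0,8.5],[0,0,0,-0.6,-2.47,0,8.5],[0,0,0,-0.6,-2.47,0,8.5],[0,0,0,-0.6,-2.47,0,8.5],[0,0,0,0,0,0,8.5]]'
python3 - <<'E'
from h import *
import pickle
c=pickle.load(open("c0.pkl","rb"))["side"]
print(plane(c,253,192,.076), proj(c,[.499,-.021,.076]))
c=save("side","pics/s3.png");im=c["image"][135:235,210:310].astype(int).sum(2)//3
m=(im<105).astype(np.uint8); k,l,s,ce=cv2.connectedComponentsWithStats(m)
for i in range(1,k):
    if s[i][4]>25: print(s[i],ce[i]+[210,135],plane(c,*(ce[i]+[210,135]),.076))
cv2.imwrite("pics/x3.png",cv2.resize(c["image"][135:335,190:330,::-1],None,fx=3,fy=3,interpolation=3))
s=env.sense();print(s["ee_pos"],s["joint_pos"][6])
E
```

```text
time_s: 8.83
ee_pos: [0.5442, 0.0359, 0.1949]
orientation: [-2.64, -1.703, -0.0]
contact_force: [0.1, -0.2, -0.5]
grip_width: 0.085
grip_force: 0.0
time_s: 10.17
ee_pos: [0.4524, -0.3397, 0.1935]
orientation: [2.644, 1.695, -0.002]
contact_force: [-1.0, -0.7, -0.5]
grip_width: 0.0852
grip_force: 0.0
[ 0.50166346 -0.02138479  0.076     ] [252.30609459 191.97718025]
[51 28  8 22 91] [264.56043956 175.17582418] [0.55580492 0.06110825 0.076     ]
[   0   34   59   66 2234] [238.78469114 202.05013429] [ 0.44323446 -0.0654569   0.076     ]
[ 56  44  34  43 174] [283.72988506 201.82758621] [ 0.61331593 -0.08145575  0.076     ]
[ 0.45334584 -0.33707165  0.19344884] -0.13167247545952243
```

View pics/x3.png

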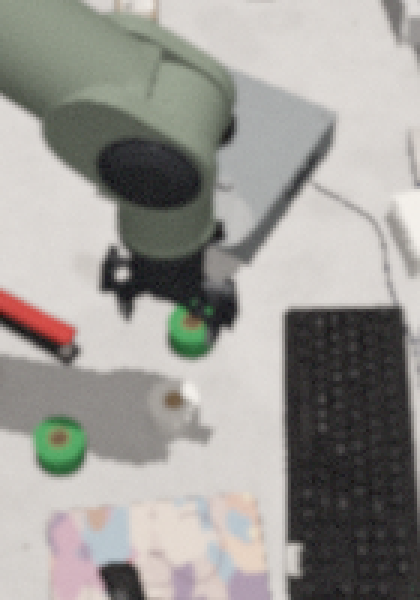

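The side view shows the gripper above the white roll at crop (174,400), with the green rolls clear at (190,330) and (60,445). Descending now.

```bash
python3 -m handwheel '[[0,0,0,0,0.2,-3,8.5],[0,0,0,0,0,-3,8.5],[0,0,0,0,0,-3,8.5],[0,0,0,0,0,-3,8.5],[0,0,0,0,0,-2.5,8.5],[0,0,0,0,0,-1.7,8.5],[0,0,0,0,0,-1,8.5],[0,0,0,0,0,0,8.5]]'; python3 -m handwheel '[[0,0,0,0,0,0,5],[0,0,0,0,0,0,5],[0,0,0,0,0,0,5],[0,0,0,0,0,0,5],[0,0,0,0,0,0,5],[0,0,0,0,0,0,5]]' 40
```

```text
time_s: 10.88
ee_pos: [0.4541, -0.3314, 0.0199]
orientation: [-2.637, -1.703, 0.001]
contact_force: [-0.6, 0.4, -0.2]
grip_width: 0.0848
grip_force: 0.0
time_s: 11.38
ee_pos: [0.4552, -0.3329, 0.0229]
orientation: [2.639, 1.702, 0.001]
contact_force: [-1.4, 2.0, 7.8]
grip_width: 0.0584
grip_force: 41.6
```

```bash
python3 -m handwheel '[[0,0,0,0,0,1,5],[0,0,0,0,0,2,5],[0,0,0,0,0,3,5],[0,0,0,0,0,3,5],[0,0,0,0,0,3,5],[0,0,0,0,0,3,5],[0,0,0,0,0,2,5],[0,0,0,0,0,0,5],[0,0,0,0,0,0,5]]'
python3 - <<'E'
from h import *
P=[env.sense()]
c=save("side","pics/s4.png")
cv2.imwrite("pics/x4.png",cv2.resize(c["image"][150:300,190:310,::-1],None,fx=4,fy=4,interpolation=3))
s=env.sense();print(s["ee_pos"],s["orientation"],s["joint_pos"][6],s["torque"]);print(proj(c,s["ee_pos"]))
print(proj(c,s["ee_pos"]+np.array([0,0,.019])))
E
```

```text
time_s: 12.13
ee_pos: [0.4548, -0.333, 0.1934]
orientation: [2.638, 1.701, 0.001]
contact_force: [0.6, -1.0, -1.1]
grip_width: 0.0586
grip_force: 43.8
[ 0.45427638 -0.33269965  0.19215036] [2.63912283e+00 1.70204485e+00 1.93097073e-04] -0.13941844400285336 [-0.00188137 -0.05622576  0.03120167]
[247.00330285 244.13566205]
[246.88565791 240.88253016]
```

View pics/x4.png

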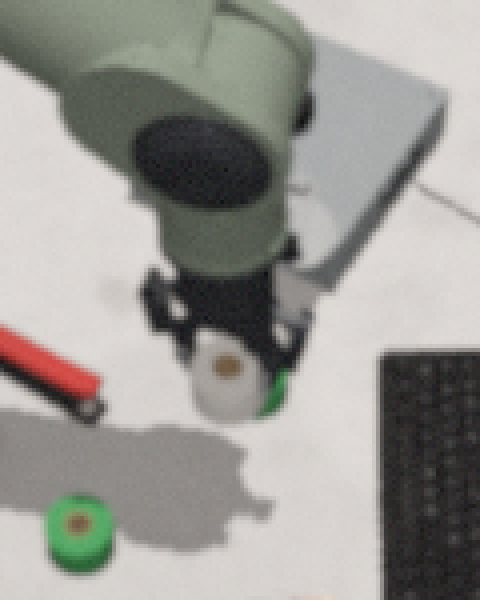

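```bash
python3 -m handwheel '[[0,0,0.045,0.36,2.4,0,5],[0,0,0.045,0.36,2.4,0,5],[0,0,0.045,0.36,2.4,0,5],[0,0,0.045,0.36,2.4,0,5],[0,0,0.045,0.36,2.4,0,5],[0,0,0.045,0.36,2.4,0,5],[0,0,0.045,0.36,2.4,0,5],[0,0,0.045,0.36,2.4,0,5],[0,0,0.045,0.36,2.4,0,5],[0,0,0.045,0.36,2.4,0,5],[0,0,0.045,0.36,2.4,0,5],[0,0,0.045,0.36,2.4,0,5],[0,0,0.045,0.36,2.4,0,5],[0,0,0,0,0,0,5],[0,0,0,0,0,0,5]]'
python3 -m handwheel '[[0,0,0,0,0,-2,5],[0,0,0,0,0,-2,5],[0,0,0,0,0,-1,5],[0,0,0,0,0,0,5],[0,0,0,0,0,0,5]]'
python3 - <<'E'
from h import *
a=[]
for i in range(3):
    c=env.read_camera("side"); a.append(env.sense()["ee_pos"])
p=np.mean(a,0);print(p,proj(c,p+[0,0,.021]),proj(c,[.501,-.0215,.076]))
cv2.imwrite("pics/x5.png",cv2.resize(c["image"][120:240,200:310,::-1],None,fx=5,fy=5,interpolation=3))
E
```

```text
time_s: 13.43
ee_pos: [0.5008, -0.0195, 0.1907]
orientation: [-2.033, -2.393, 0.001]
contact_force: [0.2, -1.1, -0.4]
grip_width: 0.0584
grip_force: 43.8
time_s: 13.85
ee_pos: [0.501, -0.021, 0.1412]
orientation: [-2.037, -2.39, 0.001]
contact_force: [0.3, -0.0, -0.8]
grip_width: 0.0583
grip_force: 43.8
[ 0.50157109 -0.02079327  0.14200747] [252.75292189 176.90792265] [252.83219819 192.03599795]
```

View pics/x5.png

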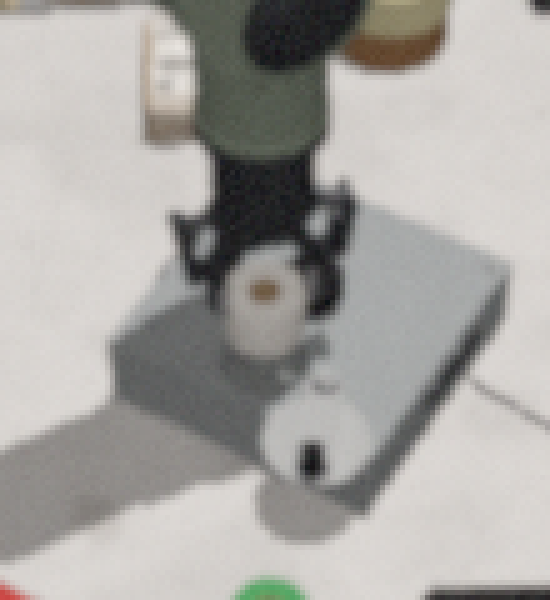

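The roll hangs over the port, with its core at crop (264,290), within 1 px of the prediction. Lowering it with force checks.

```bash
python3 -m handwheel '[[0,0,0,0,0.1,-2,5],[0,0,0,0,0,-2,5],[0,0,0,0,0,-0.5,5],[0,0,0,0,0,-0.5,5],[0,0,0,0,0,0,5]]'; python3 -m handwheel '[[0,0,0,0,0,-0.5,5],[0,0,0,0,0,-0.3,5],[0,0,0,0,0,0,5]]'
```

```text
time_s: 14.42
ee_pos: [0.5013, -0.0196, 0.0914]
orientation: [-2.037, -2.392, 0.0]
contact_force: [-0.5, 0.8, -0.9]
grip_width: 0.0586
grip_force: 43.7
time_s: 14.67
ee_pos: [0.5013, -0.0197, 0.0833]
orientation: [2.037, 2.392, -0.0]
contact_force: [0.0, 1.2, -1.3]
grip_width: 0.0582
grip_force: 43.8
```

```bash
python3 -m handwheel '[[0,0,0,0,0,-0.4,5],[0,0,0,0,0,-0.3,5],[0,0,0,0,0,0,5]]'
```

```text
time_s: 14.92
ee_pos: [0.501, -0.0196, 0.0758]
orientation: [-2.037, -2.391, 0.001]
contact_force: [-0.0, 0.2, -0.7]
grip_width: 0.0586
grip_force: 43.8
```

```bash
python3 -m handwheel '[[0,0,0,0,0,-0.3,5],[0,0,0,0,0,0,5]]';  python3 -m handwheel '[[0,0,0,0,0,-0.2,5],[0,0,0,0,0,0,5]]'
```

```text
time_s: 15.08
ee_pos: [0.5011, -0.0196, 0.0729]
orientation: [-2.037, -2.392, 0.0]
contact_force: [-0.1, 0.0, -0.3]
grip_width: 0.0586
grip_force: 43.8
time_s: 15.25
ee_pos: [0.5014, -0.0196, 0.0712]
orientation: [2.037, 2.392, 0.0]
contact_force: [-0.1, 1.3, 3.1]
grip_width: 0.0583
grip_force: 46.1
```

```bash
python3 -m handwheel '[[0,0,0,0,0,0.1,8.5],[0,0,0,0,0,0,8.5],[0,0,0,0,0,0,8.5],[0,0,0,0,0,0,8.5],[0,0,0,0,0,0,8.5],[0,0,0,0,0,1,8.5],[0,0,0,0,0,2,8.5],[0,0,0,0,0,3,8.5],[0,0,0,0,0,3,8.5],[0,0,0,0,0,3,8.5],[0,0,0,0,0,0,8.5]]'
python3 - <<'E'
from h import *
c=env.read_camera("side")
cv2.imwrite("pics/x6.png",cv2.resize(c["image"][120:240,200:310,::-1],None,fx=5,fy=5,interpolation=3))
print(env.sense()["joint_pos"][6])
E
```

```text
time_s: 16.17
ee_pos: [0.5032, -0.0191, 0.1978]
orientation: [2.033, 2.388, 0.006]
contact_force: [0.7, -0.2, 0.3]
grip_width: 0.0851
grip_force: 0.0
-0.2566052787097276
```

View pics/x6.png

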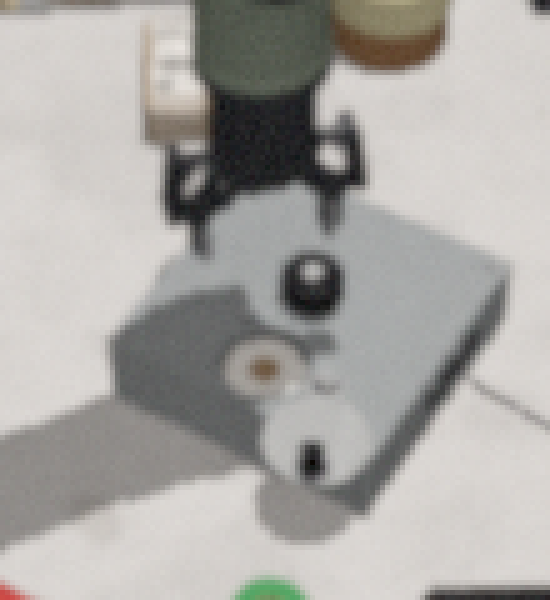

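The roll lies flat in the pocket, with its core at crop (264,369), the same place as a stored roll's. Now the cover: grip its knob and swing it back.

```bash
python3 -m handwheel '[[0,0,0.1,0.39,-1.63,0,4],[0,0,0.1,0.39,-1.63,0,4],[0,0,0.1,0.39,-1.63,0,4],[0,0,0.1,0.39,-1.63,0,4],[0,0,0.1,0.39,-1.63,0,4],[0,0,0.1,0.39,-1.63,0,4],[0,0,0.1,0.39,-1.63,0,4],[0,0,0,0,0,-2,4],[0,0,0,0,0,-2.5,4],[0,0,0,0,0,-2.5,4],[0,0,0,0,0,-2,4],[0,0,0,0,0,-1,4],[0,0,0,0,0,-0.6,4],[0,0,0,0,0,0,4]]'; python3 -m handwheel '[[0,0,0,0,0,0,1],[0,0,0,0,0,0,1],[0,0,0,0,0,0,1],[0,0,0,0,0,0,1],[0,0,0,0,0,0,1]]' 40
python3 - <<'E'
import numpy as np
a=np.radians(261.5)-.12*np.arange(18); p=8.2*np.c_[np.cos(a),np.sin(a)]
print(np.round(np.diff(p,axis=0),2).tolist())
E
```

```text
time_s: 17.38
ee_pos: [0.5282, -0.1334, 0.0857]
orientation: [-1.092, -2.944, 0.0]
contact_force: [0.2, 0.3, -0.5]
grip_width: 0.04
grip_force: 0.0
time_s: 17.8
ee_pos: [0.5292, -0.1334, 0.0874]
orientation: [1.092, 2.944, 0.001]
contact_force: [-0.4, 3.6, 8.6]
grip_width: 0.0182
grip_force: 39.5
[[-0.96, 0.2], [-0.93, 0.32], [-0.89, 0.43], [-0.83, 0.53], [-0.76, 0.62], [-0.68, 0.71], [-0.59, 0.79], [-0.49, 0.85], [-0.39, 0.9], [-0.27, 0.94], [-0.16, 0.97], [-0.04, 0.98], [0.08, 0.98], [0.19, 0.96], [0.31, 0.93], [0.42, 0.89], [0.52, 0.83]]
```

```bash
python3 -m handwheel '[[0,0,-0.12,-0.96,0.2,0,1],[0,0,-0.12,-0.93,0.32,0,1],[0,0,-0.12,-0.89,0.43,0,1],[0,0,-0.12,-0.83,0.53,0,1],[0,0,-0.12,-0.76,0.62,0,1],[0,0,-0.12,-0.68,0.71,0,1],[0,0,-0.12,-0.59,0.79,0,1]]'; python3 -m handwheel '[[0,0,-0.12,-0.49,0.85,0,1],[0,0,-0.12,-0.39,0.9,0,1],[0,0,-0.12,-0.27,0.94,0,1],[0,0,-0.12,-0.16,0.97,0,1],[0,0,-0.12,-0.04,0.98,0,1],[0,0,-0.12,0.08,0.98,0,1],[0,0,-0.12,0.19,0.96,0,1],[0,0,0,0,0,0,1]]'
```

```text
time_s: 18.38
ee_pos: [0.4742, -0.0961, 0.0875]
orientation: [2.202, 2.237, 0.008]
contact_force: [12.1, 10.9, -1.6]
grip_width: 0.0182
grip_force: 39.3
time_s: 19.05
ee_pos: [0.4637, -0.0298, 0.0874]
orientation: [2.926, 1.143, 0.007]
contact_force: [6.6, 1.3, 0.9]
grip_width: 0.0182
grip_force: 39.9
```

```bash
python3 -m handwheel '[[0,0,-0.12,0.31,0.93,0,1],[0,0,-0.12,0.42,0.89,0,1],[0,0,-0.08,0.35,0.55,0,1],[0,0,0,0,0,0,1]]'; python3 -m handwheel '[[0,0,-0.04,0.2,0.3,0,1],[0,0,0,0.2,0.3,0,1],[0,0,0,0,0,0,1],[0,0,0,0,0,0,1]]'
```

```text
time_s: 19.38
ee_pos: [0.4738, -0.0063, 0.0873]
orientation: [-3.07, -0.666, -0.005]
contact_force: [1.8, 5.5, 6.9]
grip_width: 0.0183
grip_force: 40.7
time_s: 19.72
ee_pos: [0.4755, -0.0036, 0.0871]
orientation: [3.081, 0.608, -0.002]
contact_force: [-8.2, -9.9, 18.8]
grip_width: 0.0181
grip_force: 41.9
```

```bash
python3 -m handwheel '[[0,0,0,0.15,0.2,0,1],[0,0,0,0,0,0,1]]'; python3 -m handwheel '[[0,0,0,0,0,0,4],[0,0,0,0,0,0,4],[0,0,0,0,0,0,4],[0,0,0,0,0,1,4],[0,0,0,0,0,2,4],[0,0,0,0,0,3,4],[0,0,0,0,0,3,4],[0,0,0,0,0,3,4],[0,0,0,0,2.5,0,4],[0,0,0,0,3,0,4],[0,0,0,0,3,0,4],[0,0,0,0,0,0,4]]'
python3 - <<'E'
from h import *
c=env.read_camera("side")
cv2.imwrite("pics/x7.png",cv2.resize(c["image"][120:260,170:310,::-1],None,fx=4,fy=4,interpolation=3))
E
```

```text
time_s: 19.88
ee_pos: [0.4758, -0.0033, 0.087]
orientation: [3.08, 0.605, -0.007]
contact_force: [-15.5, -20.0, 25.1]
grip_width: 0.0183
grip_force: 42.7
time_s: 20.88
ee_pos: [0.4775, 0.0905, 0.2075]
orientation: [-3.078, -0.618, -0.003]
contact_force: [-0.6, 1.3, 0.0]
grip_width: 0.0398
grip_force: 0.0
```

View pics/x7.png

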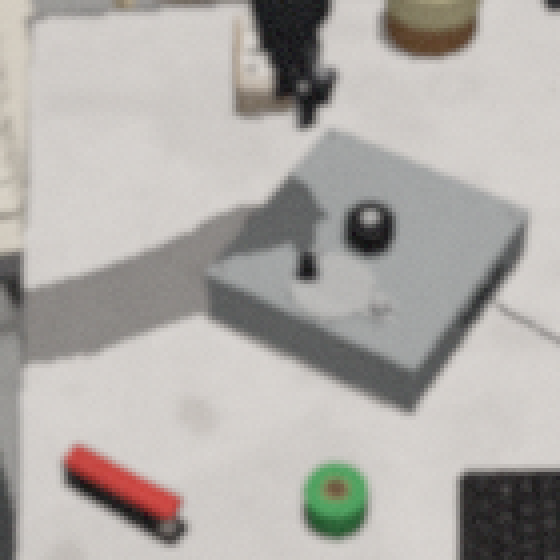

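The cover is shut, its knob at crop (307,265), which is back at its starting pixel (about 246,186). The robot is clear of everything and the parcel hasn't moved.

```bash
python3 -c "
from station import env
print(env.sign_off())"
```

```text
the job is handed in; nothing more can be done
None
```

I put the white roll flat in an empty pocket under the port and swung the cover back against its stop. The job is handed in at about 21 s; sign-off returned no verdict.

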